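# Release the brass ball from a two-lane ball feeder

## Robot

A 6-joint arm with a two-finger parallel gripper is mounted at the origin on a cart in front of the work surface, level with it; the furniture and walls round the work are solid. World frame = base frame: x ahead of the robot, y to its left, z up, the work surface at z = 0. Lengths are in m, angles in rad, forces in N, time in s.
With the tool pointing down it reaches from about 0.3 to 0.75 m from the base axis. Payload 8.5 kg.
Tool frame: the origin (TCP) lies midway between the tips of the shut fingers; the grasp point (between the pads) lies 19 mm behind it; y points along the fingers, x is the direction in which the jaws open and shut, and the axes are right-handed (so a half turn about y gives the same grasp; the last joint's range is limited). The gripper opens to 88 mm and grips with 3 to 60 N. Pads are 18 mm wide; open, the fingers measure 123 mm over their backs; the gripper's body (75 mm by 187 mm) begins 45 mm behind the grasp point.
Start: joints at [1.02, 0.381, 1.297, -0, 1.464, -0.215], TCP at [0.181, 0.519, 0.205] pointing down, gripper open.
Joint ranges: [-3.11, 3.11], [-0.89, 2.33], [0.22, 2.48], [-1.42, 4.56], [0.17, 2.85], [-2.88, 2.88]. Speed limits (rad/s): [2.39, 2.39, 3.14, 3.14, 3.14, 3.14].

## Interface

Orientations are given as a rotation vector (axis times angle).
In Python, from station import robot, cams, workorder gives the robot as it stands.
- The arm moves only by the shell command python3 -m inch 'ROWS' [OPENING] [FORCE]. ROWS is text: rows parted by semicolons, each of 4 numbers parted by spaces: the shift along the tool's x, y, z in m, then the turn about the tool's y in degrees. A call has 1 to 20 rows; each row shifts and turns the commanded pose from where the row before left it, along the tool's axes as they then stand; what a row does not reach is not made up. A row lasts 1/12 s, in which the tool goes at most 41.7 mm and 7.16 degrees, less where a joint would pass 70% of its speed; a pose out of reach is approached as far as the arm can. A call is refused whole if a number of a shift passes 0.0417 or a number of a turn 7.16, either way. A call with a gripper value outside its range is refused whole. OPENING is the finger opening in m, from 0 to 0.0881, set as the call begins (- or left out, the last holds). The fingers move at their own pace and stop on an object; FORCE is the grip in N (left out, the last holds). Time passes only in rows, so rows that do not move let the fingers close. It gives the time, the measured TCP pose, the force and the opening at its end, in the units of the state.
- robot.get_state(): the state, without advancing time (a new reading comes with each control period).
- cams.capture(name): name is "scene" or "top"; returns a dict with "color" (400x640x3 uint8, red, green, blue), "range_z" (400x640 float32, m along the optical axis (not along the pixel's ray), 0 where there is no reading), "fx", "fy", "cx", "cy" (pixels), "D" ([k1, k2, p1, p2, k3] as OpenCV has them; the pictures are not rectified), "rvec" (rotation vector, rad) and "tvec" (3), from world to camera coordinates, as OpenCV has them. Camera axes: x right, y down, z forward; pixel columns grow to the right and rows downward; lengths in m; the calibration is good to about 2 mm. A picture is of the moment at which its call begins.
- workorder.close_job(): hands the job in, once; it reports no verdict.
The state is a dict: "time_s": time; "qpos": joint angles; "joint_velocities": joint speeds; "joint_torque": joint torques, N m; "eef_pos": TCP position; "orientation": TCP orientation; "ft_force": force on the tool from outside, world axes, zero at the start; "moment": the same for the moment, N m; "opening": finger opening in m.
Only numpy, scipy, OpenCV 4.12 (cv2) and the standard library are available. Lean on these libraries where they do the work, as an engineer would, in place of code of your own. Each camera call takes 0.05 s, during which the arm holds its last target. There are 200 camera calls.

## Task

The bench feeder holds a brass ball behind one orange gate and a steel ball behind the other. With the fingertips, press down the yellow paddle on the brass ball's side so that its gate lifts, keep it pressed until the brass ball lies in the tray in the middle, then let the paddle come up so that the gate is shut again. The steel ball must stay in its lane; do not touch balls or gates, and do not pick up or shift anything that lies on or around the feeder.

Things in the scene. Friction and masses are not known exactly. Their poses are not given: they have to be found in the camera images.
- feeder: fixed two-lane ball feeder; plywood deck on posts, x -75 to 140, y +-210, top 110 mm up. Origin on the bench in its middle plane, z up, x from the paddles to the tray (away from the robot), y left. Two lanes along y at x = 90 mm slope down from both ends to one tray in the middle. Rockers at y +75 (left), -75 (right): yellow paddle near (x -125), orange gate far. Nothing above 230 mm, gate up 270
- tray_floor (a point): middle of the tray's floor, 113 mm above the bench, axes as the feeder's; the tray is 86 mm (x) by 100 mm (y) inside
- brass_ball_center (a point): centre of the loose polished brass (yellow) ball, 30 mm across, about 100 g, which waits against the gate of the left or of the right lane (its side changes), centre then about 173 mm above the bench, 92 mm to the side of the feeder's middle plane; rolls freely when the gate lifts
- steel_ball_center (a point): centre of the loose polished steel (grey) ball, 30 mm across, about 100 g, which waits against the gate of the left or of the right lane (its side changes), centre then about 173 mm above the bench, 92 mm to the side of the feeder's middle plane; rolls freely when the gate lifts
- brass_ball: the brass ball itself; its origin turns with it, so use its centre
- steel_ball: the steel ball itself; its origin turns with it, so use its centre
- left_tilt (a joint): the left rocker, a steel bar along the feeder's x, on an axle at feeder x -10, y +75, z 215 mm, between two blue uprights (x -25 to 5 mm, 32 mm wide, 222 mm high). Value: tilt in rad, 0 at rest (bar level, gate shut), 0.38 at the hard stop (paddle down, gate up). A spring returns it: about 2 N on the paddle starts it, 4.3 N holds it at the stop. The ball passes under the gate from about 0.3
- right_tilt (a joint): the right rocker, a steel bar along the feeder's x, on an axle at feeder x -10, y -75, z 215 mm, between two blue uprights (x -25 to 5 mm, 32 mm wide, 222 mm high). Value: tilt in rad, 0 at rest (bar level, gate shut), 0.38 at the hard stop (paddle down, gate up). A spring returns it: about 2 N on the paddle starts it, 4.3 N holds it at the stop. The ball passes under the gate from about 0.3
- left_rocker: the left rocker as a whole: steel bar 215 x 14 x 10 mm with its yellow paddle and orange gate; origin on its axle
- right_rocker: the right rocker as a whole: steel bar 215 x 14 x 10 mm with its yellow paddle and orange gate; origin on its axle
- left_pad_top (a point): middle of the top face of the left yellow press paddle: 46 mm (x) by 40 mm (y), 8 mm thick, on the near end of the left rocker, 115 mm from its axle; 228 mm above the bench at rest, it goes down about 44 mm at full press and about 13 mm towards feeder +x. Axes as the feeder's at rest, tilting with the rocker
- right_pad_top (a point): middle of the top face of the right yellow press paddle: 46 mm (x) by 40 mm (y), 8 mm thick, on the near end of the right rocker, 115 mm from its axle; 228 mm above the bench at rest, it goes down about 44 mm at full press and about 13 mm towards feeder +x. Axes as the feeder's at rest, tilting with the rocker
- left_gate (a point): middle of the lower edge of the left orange gate plate, 28 x 4 x 58 mm, which hangs from the far end of the left rocker, 100 mm beyond the axle, across the left lane (feeder x 90, y +75, z 158 mm at rest). Not to be touched
- right_gate (a point): middle of the lower edge of the right orange gate plate, 28 x 4 x 58 mm, which hangs from the far end of the right rocker, 100 mm beyond the axle, across the right lane (feeder x 90, y -75, z 158 mm at rest). Not to be touched
- wing_nut: dark iron wing nut, 20 x 42 x 19 mm, loose on the deck of the feeder between the rockers. Origin at the middle of its underside. Leave it where it is
- spanner: dark open-ended spanner, 39 x 188 x 7 mm, loose, flat on the bench to the left. Origin at the middle of its underside. Leave it where it is
- key: brown key, 26 x 76 x 5 mm, loose, flat on the deck at the left of the left rocker. Origin at the middle of its underside. Leave it where it is
- pot: small open brass-coloured tin, 58 mm across, 39 mm high, loose on the bench to the left. Origin at the middle of its underside. Leave it where it is

How it is judged:
On the way, in this order (a step that is already met when the one before it is completed fails the run):
1. the fingers press a paddle down (((value of joint left_tilt above 0.1 rad and contact force between the fingers and left_rocker above 1 N and horizontal distance between the grasp point and left_pad_top below 0.06 m) or (value of joint right_tilt above 0.1 rad and contact force between the fingers and right_rocker above 1 N and horizontal distance between the grasp point and right_pad_top below 0.06 m))), for 0.02 s.
2. the brass ball is in the tray while the fingers still press the paddle (z of brass_ball_center in the frame of tray_floor below 0.025 m and x of brass_ball_center in the frame of tray_floor between -0.045 and 0.045 m and y of brass_ball_center in the frame of tray_floor between -0.05 and 0.05 m and ((value of joint left_tilt above 0.1 rad and contact force between the fingers and left_rocker above 1 N and horizontal distance between the grasp point and left_pad_top below 0.06 m) or (value of joint right_tilt above 0.1 rad and contact force between the fingers and right_rocker above 1 N and horizontal distance between the grasp point and right_pad_top below 0.06 m))), for 0.1 s.
3. the paddles are up and the gates shut again (value of joint each of left_tilt, right_tilt below 0.03 rad), for 0.2 s.
At the end, for the whole second after the job is handed in: The brass ball lies on the tray's floor (centre less than 25 mm above it) and is at rest (under 0.05 m/s), both rockers are back up (under 0.03 rad), the steel ball is still in its lane outside its gate, and wing nut, key, spanner and tin are within 20 mm of where they were (all of step 3 and z of brass_ball_center in the frame of tray_floor below 0.025 m and x of brass_ball_center in the frame of tray_floor between -0.045 and 0.045 m and y of brass_ball_center in the frame of tray_floor between -0.05 and 0.05 m and linear speed of brass_ball below 0.05 m/s and z of steel_ball_center in the frame of tray_floor above 0.045 m and (y of steel_ball_center in the frame of tray_floor above 0.075 m or y of steel_ball_center in the frame of tray_floor below -0.075 m) and distance of each of wing_nut, spanner, key, pot from where it was at the start of the episode below 0.02 m); the robot touches nothing.
It fails at once if the steel ball leaves its lane (not (z of steel_ball_center in the frame of tray_floor above 0.045 m and (y of steel_ball_center in the frame of tray_floor above 0.075 m or y of steel_ball_center in the frame of tray_floor below -0.075 m))).
It fails at once if a ball is touched or lifted by the robot (contact force between any of the fingers, the arm and brass_ball above 0.5 N or contact force between any of the fingers, the arm and steel_ball above 0.5 N or z of any of brass_ball_center, steel_ball_center in the frame of tray_floor above 0.1 m).
It fails at once if a gate is lifted or pushed directly by the robot ((contact force between the fingers and left_rocker above 1 N and x of the grasp point in the frame of feeder above 0.03 m) or (contact force between the fingers and right_rocker above 1 N and x of the grasp point in the frame of feeder above 0.03 m)).
It fails at once if a thing lying on or round the feeder is shifted or lifted by more than 20 mm (distance of any of wing_nut, spanner, key, pot from where it was at the start of the episode above 0.02 m).
It also fails if it takes over 32 s, if anything falls off the work surface, if the arm or the gripper's body presses on something with over 40 N, if the wrist force passes 120 N, or if a joint passes its speed limit or range.

## Working session

There is one attempt and no reset: what is moved stays moved. The work goes in short steps, Python scripts to look and compute and a shell command to move; the robot and the scene stay as the last step left them, time stands still between calls to the robot, and variables do not carry over. Pictures are saved under pics/ and viewed, about 8 in all and at most 12, crops included, and the job is handed in when it is done.

```bash
mkdir -p pics
cat > h.py <<'E'
import numpy as np, cv2
from station import robot, cams, workorder
def cap(n,save=None):
    c=cams.capture(n)
    if save: cv2.imwrite('pics/'+save,c['color'][:,:,::-1])
    return c
def K(c): return np.array([[c['fx'],0,c['cx']],[0,c['fy'],c['cy']],[0,0,1.]])
def ray(c,uv):
    p=cv2.undistortPoints(np.array([[uv]],float),K(c),np.array(c['D'],float))[0,0]
    R=cv2.Rodrigues(np.array(c['rvec'],float))[0]; t=np.array(c['tvec'],float).ravel()
    return -R.T@t, R.T@np.array([p[0],p[1],1.])
def onz(c,uv,z):
    o,d=ray(c,uv); return o+d*(z-o[2])/d[2]
def blobs(c,lo,hi,amin=60):
    h=cv2.cvtColor(c['color'],cv2.COLOR_RGB2HSV)
    m=cv2.inRange(h,np.array(lo),np.array(hi))
    n,l,s,ce=cv2.connectedComponentsWithStats(m)
    return [(s[i,4],ce[i].round(1),s[i,:4]) for i in range(1,n) if s[i,4]>=amin]
E
python3 - <<'E'
from h import *
a=cap('top','top1.png'); b=cap('scene','scene1.png')
for c in(a,b):
    print('Y',blobs(c,(22,120,90),(34,255,255))); print('O',blobs(c,(5,150,90),(17,255,255)))
    print('B',blobs(c,(95,100,50),(125,255,255)))
s=robot.get_state(); print(s['time_s'],s['eef_pos'],s['orientation'],s['ft_force'])
print(cv2.Rodrigues(np.array(s['orientation']))[0].round(3))
E
```

```text
Y [(np.int32(372), array([386. , 218.6]), array([375, 207,  23,  24], dtype=int32)), (np.int32(379), array([317.6, 232.8]), array([307, 221,  22,  24], dtype=int32))]
O []
B []
Y [(np.int32(304), array([291.8, 196.2]), array([279, 187,  27,  20], dtype=int32)), (np.int32(371), array([340.9, 231.5]), array([327, 220,  29,  24], dtype=int32))]
O [(np.int32(118), array([354.2, 163.4]), array([350, 152,   9,  21], dtype=int32))]
B [(np.int32(212), array([330.4, 187.9]), array([323, 173,  13,  31], dtype=int32))]
0.1 [0.18109033 0.51905014 0.20473111] [-1.35001811 -0.95748335  0.95936375] [-0.18243637  1.21223008  0.11724343]
[[ 0.33  -0.001 -0.944]
 [ 0.944 -0.001  0.33 ]
 [-0.001 -1.     0.   ]]
```

View pics/top1.png

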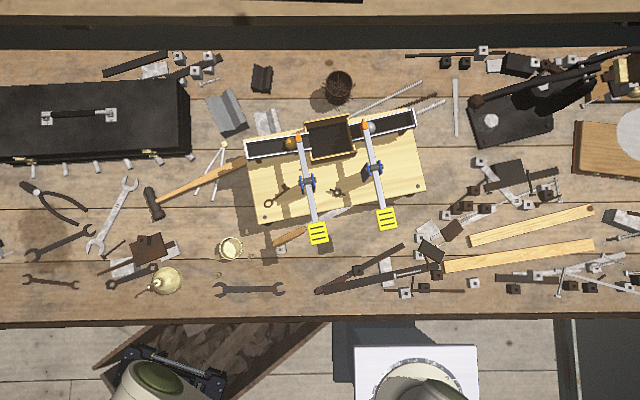

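View pics/scene1.png

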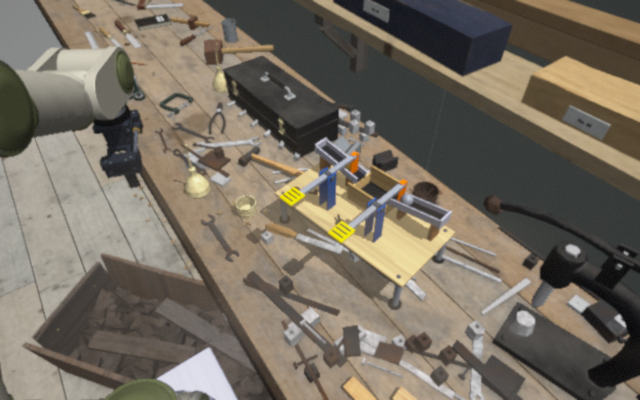

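The top view shows the brass ball at about (290,143), in the left lane, and the steel ball at about (372,128), in the right lane. The left paddle is at (318,233) and the right at (386,219). I'll confirm the ball colours numerically and locate the paddles.

Run:
```python
from h import *
a=cap('top')
for u,v in((290,143),(372,128)): print(a['color'][v-4:v+6:3,u-6:u+7:3].tolist())
L=onz(a,(317.6,232.8),.228); R=onz(a,(386,218.6),.228)
print('L',L,'R',R,'dist',np.linalg.norm(L-R))
d=(L-R)[:2]; ey=d/np.linalg.norm(d); ex=np.array([ey[1],-ey[0]]); print('ex',ex,'yaw',np.degrees(np.arctan2(ex[1],ex[0])))
print('feeder origin',(L+R)[:2]/2+.125*ex)
b=cap('scene'); print('scene L',onz(b,(291.8,196.2),.228),'R',onz(b,(340.9,231.5),.228))
for uv in((290,143),(372,128)):
    p=onz(a,uv,.173)[:2]-((L+R)[:2]/2+.125*ex); print('ball in feeder',p@ex,p@ey)
cv2.imwrite('pics/crop.png',cv2.resize(a['color'][90:250,220:440,::-1],None,fx=3.5,fy=3.5,interpolation=cv2.INTER_CUBIC))
s=robot.get_state();T=cv2.Rodrigues(np.array(s['orientation']))[0]
print('tool delta to above L',T.T@(np.array([L[0],L[1],.26])-s['eef_pos']))
```

```text
[[[57, 51, 48], [194, 146, 72], [167, 129, 68], [140, 107, 55], [255, 170, 66]], [[51, 45, 36], [194, 153, 75], [229, 180, 89], [145, 117, 63], [112, 91, 78]], [[56, 52, 43], [135, 103, 56], [140, 111, 58], [123, 95, 52], [111, 103, 94]], [[50, 41, 35], [70, 56, 41], [104, 81, 44], [98, 75, 43], [42, 33, 25]]]
[[[247, 171, 54], [188, 191, 202], [195, 197, 202], [47, 42, 31], [69, 58, 52]], [[250, 178, 59], [182, 190, 205], [198, 201, 207], [123, 123, 124], [68, 58, 52]], [[227, 229, 238], [119, 115, 120], [156, 153, 158], [73, 67, 61], [65, 60, 52]], [[219, 220, 229], [223, 226, 234], [73, 66, 57], [95, 88, 87], [166, 160, 166]]]
L [0.4401403  0.25383266 0.228     ] R [0.46845677 0.10715948 0.228     ] dist 0.14938153924405315
ex [0.98186952 0.18955804] yaw 10.926993048008839
feeder origin [0.57703222 0.20419082]
scene L [0.43852162 0.25070148 0.228     ] R [0.46655329 0.10454248 0.228     ]
ball in feeder 0.09114525903949018 0.09383497434049441
ball in feeder 0.0879533184156773 -0.09974500844688974
tool delta to above L [-0.16518059 -0.05503105 -0.33193569]
```

View pics/crop.png

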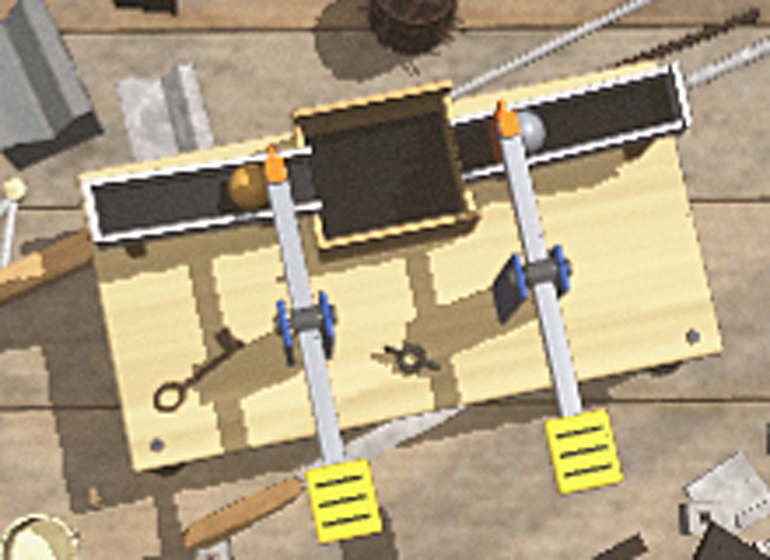

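The numbers match the pictures: brass is on the left and steel on the right. The left paddle top is at about (0.440, 0.253, 0.228). First move: lift, line up with the feeder and shut the fingers.

```bash
python3 -m inch '0 -0.013 0 -6; 0 -0.013 0 -6; 0 -0.013 0 -6; 0 -0.013 0 -6; 0 -0.013 0 -6; 0 0 0 0; 0 0 0 0' 0 20
cat >> h.py <<'E'
def delta(p):
    s=robot.get_state();T=cv2.Rodrigues(np.array(s['orientation']))[0]
    print('t',s['time_s'],'tcp',s['eef_pos'].round(4),'F',s['ft_force'].round(2),'open',s['opening'],'tool delta',(T.T@(np.array(p)-s['eef_pos'])).round(4)); return T
E
python3 -c "
from h import *
print(delta([.439,.252,.27]).round(3))"
```

```text
time_s: 0.78
eef_pos: [0.1813, 0.5193, 0.2701]
orientation: [-1.116, -1.344, 1.343]
ft_force: [-0.4, 0.1, -1.4]
opening: 0.0436
t 0.7833 tcp [0.1813 0.5193 0.2701] F [-0.43  0.09 -1.37] open 0.04364060470957881 tool delta [-3.101e-01  1.000e-04 -2.043e-01]
[[-0.184  0.    -0.983]
 [ 0.983  0.    -0.184]
 [ 0.    -1.    -0.   ]]
```

```bash
python3 -m inch '-0.015 0 -0.01 0; -0.028 0 -0.018 0; -0.028 0 -0.018 0; -0.028 0 -0.018 0; -0.028 0 -0.018 0; -0.028 0 -0.018 0; -0.028 0 -0.018 0; -0.028 0 -0.019 0; -0.028 0 -0.019 0; -0.028 0 -0.019 0; -0.028 0 -0.019 0; -0.015 0 -0.01 0; 0 0 0 0; 0 0 0 0; 0 0 0 0'
python3 - <<'E'
from h import *
delta([.439,.252,.235]); b=cap('scene')
cv2.imwrite('pics/s2.png',cv2.resize(b['color'][100:280,180:460,::-1],None,fx=2.8,fy=2.8))
E
```

```text
time_s: 2.03
eef_pos: [0.4387, 0.2534, 0.2697]
orientation: [-1.114, -1.345, 1.346]
ft_force: [0.2, 0.4, 0.3]
opening: 0.0005
t 2.0333 tcp [0.4387 0.2534 0.2697] F [0.19 0.37 0.32] open 0.00045551707889772197 tool delta [-0.0014  0.0347 -0.0001]
```

View pics/s2.png

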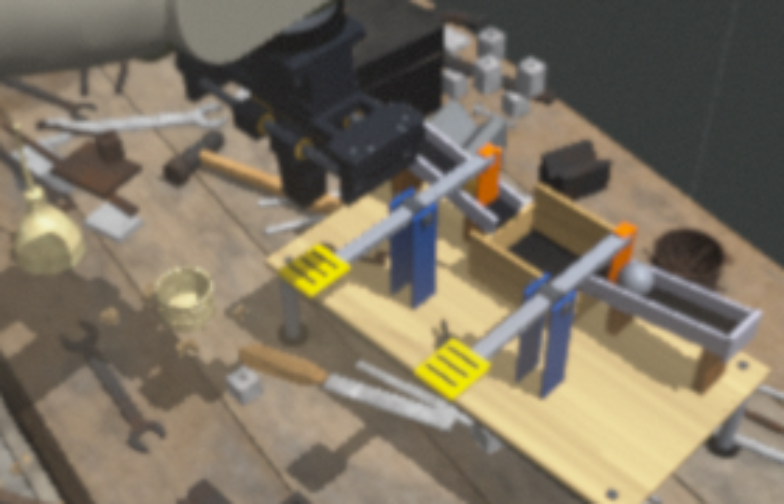

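The picture shows the shut fingers hanging above and over the left paddle, which is at crop (315,270). Nothing has been touched. I'll go down to just above the paddle, then press along its arc.

```bash
python3 -m inch '0 0.012 0 0; 0 0.012 0 0; 0 0.01 0 0; 0 0.005 0 0; 0 0.005 0 0; 0 0.005 0 0; 0 0 0 0; 0 0 0 0' - ; python3 -c "
from h import *
delta([.439,.252,.184])"
```

```text
time_s: 2.75
eef_pos: [0.4395, 0.253, 0.2214]
orientation: [-1.114, -1.346, 1.346]
ft_force: [-0.0, -0.3, 0.2]
opening: 0.0002
t 2.75 tcp [0.4395 0.253  0.2214] F [-0.05 -0.31  0.17] open 0.00024443814207722133 tool delta [-0.0009  0.0374  0.0006]
```

The tip is below the paddle's rest height but reads almost no force. I'll look before going on.

Run:
```python
from h import *
b=cap('scene'); a=cap('top')
x=cv2.resize(b['color'][140:260,230:400,::-1],None,fx=4,fy=4)
y=cv2.resize(a['color'][120:270,260:400,::-1],None,fx=3.2,fy=3.2)[:480]
y=y[:, :]; print(x.shape,y.shape)
cv2.imwrite('pics/s3.png',cv2.resize(np.hstack([x,y]),None,fx=.7,fy=.7))
print('Y',blobs(b,(22,120,90),(34,255,255)),blobs(a,(22,120,90),(34,255,255)))
print([robot.get_state()['ft_force'].round(2)])
```

```text
(480, 680, 3) (480, 448, 3)
Y [(np.int32(278), array([291.8, 196.4]), array([279, 187,  27,  20], dtype=int32)), (np.int32(371), array([340.9, 231.5]), array([327, 220,  29,  24], dtype=int32))] [(np.int32(359), array([386.1, 218.5]), array([375, 207,  23,  24], dtype=int32))]
[array([ 1.04, -0.51, -0.22])]
```

View pics/s3.png

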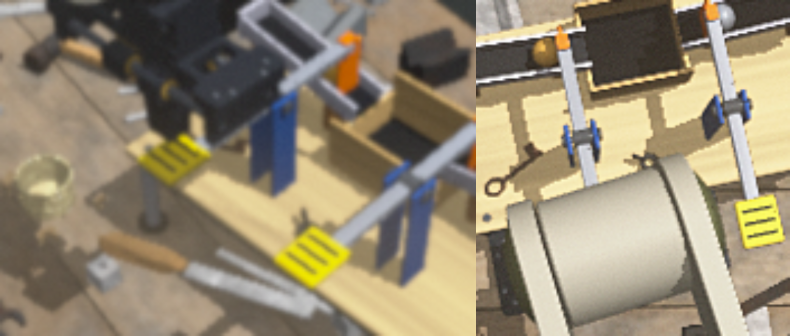

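The finger looks short of the paddle or behind it. I'll compare where the TCP projects with depth readings around it.

Run:
```python
from h import *
b=cap('scene'); s=robot.get_state()
def pr(c,P): return cv2.projectPoints(np.array([P],float),np.array(c['rvec'],float),np.array(c['tvec'],float),K(c),np.array(c['D'],float))[0].ravel().round(1)
T=cv2.Rodrigues(np.array(s['orientation']))[0]
print('tcp px',pr(b,s['eef_pos']),'grasp px',pr(b,s['eef_pos']-.019*T[:,1]),'pad',pr(b,[.439,.252,.228]))
def p3(c,u,v):
    o,d=ray(c,(u,v)); z=c['range_z'][v,u]; return (o+d*z).round(3) if z>0 else None
for v in range(152,206,4): print(v,[ (u,p3(b,u,v).tolist() if p3(b,u,v) is not None else None) for u in (268,276,284,292,300)])
x=b['color'][140:215,250:330,::-1].copy()
cv2.imwrite('pics/s4.png',cv2.resize(x,None,fx=8,fy=8,interpolation=cv2.INTER_CUBIC))
```

```text
tcp px [291.9 197.4] grasp px [291.4 191.4] pad [291.7 195.8]
152 [(268, [0.595, 0.677, -0.001]), (276, [0.413, 0.253, 0.365]), (284, [0.42, 0.233, 0.375]), (292, [0.427, 0.213, 0.385]), (300, [0.445, 0.215, 0.375])]
156 [(268, [0.405, 0.276, 0.343]), (276, [0.418, 0.266, 0.344]), (284, [0.419, 0.233, 0.365]), (292, [0.426, 0.214, 0.375]), (300, [0.444, 0.214, 0.366])]
160 [(268, [0.401, 0.269, 0.339]), (276, [0.413, 0.257, 0.341]), (284, [0.419, 0.234, 0.355]), (292, [0.424, 0.211, 0.368]), (300, [0.44, 0.207, 0.363])]
164 [(268, [0.401, 0.271, 0.327]), (276, [0.412, 0.256, 0.332]), (284, [0.419, 0.236, 0.342]), (292, [0.423, 0.209, 0.359]), (300, [0.438, 0.205, 0.355])]
168 [(268, [0.554, 0.606, -0.0]), (276, [0.568, 0.577, 0.012]), (284, [0.413, 0.226, 0.343]), (292, [0.428, 0.22, 0.339]), (300, [0.428, 0.188, 0.362])]
172 [(268, [0.546, 0.592, -0.004]), (276, [0.562, 0.569, 0.005]), (284, [0.41, 0.221, 0.337]), (292, [0.422, 0.212, 0.337]), (300, [0.421, 0.178, 0.363])]
176 [(268, [0.535, 0.573, -0.001]), (276, [0.556, 0.558, -0.001]), (284, [0.41, 0.223, 0.325]), (292, [0.434, 0
[... 410 characters left out ...]
 -0.003]), (284, [0.494, 0.392, 0.111]), (292, [0.434, 0.238, 0.267]), (300, [0.529, 0.367, 0.112])]
192 [(268, [0.497, 0.507, 0.002]), (276, [0.469, 0.393, 0.11]), (284, [0.486, 0.379, 0.111]), (292, [0.445, 0.261, 0.229]), (300, [0.461, 0.252, 0.228])]
196 [(268, [0.49, 0.495, -0.001]), (276, [0.51, 0.482, -0.002]), (284, [0.425, 0.262, 0.228]), (292, [0.438, 0.249, 0.23]), (300, [0.453, 0.239, 0.229])]
200 [(268, [0.482, 0.481, -0.002]), (276, [0.5, 0.464, 0.002]), (284, [0.418, 0.251, 0.228]), (292, [0.433, 0.241, 0.228]), (300, [0.504, 0.329, 0.112])]
204 [(268, [0.473, 0.465, -0.0]), (276, [0.493, 0.453, -0.002]), (284, None), (292, [0.427, 0.231, 0.227]), (300, [0.496, 0.315, 0.114])]
```

View pics/s4.png

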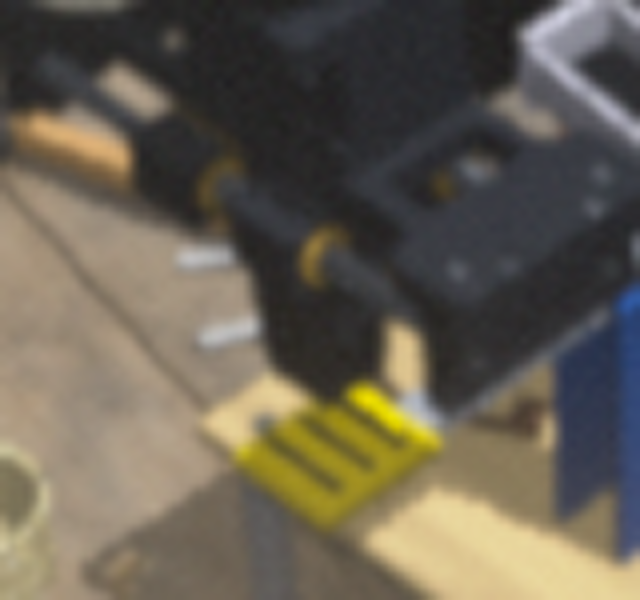

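Lateral position agrees: the finger's depth points are centred near (0.439, 0.252). Its lower end is at z≈0.262, while the reported TCP is at 0.221, so the reported height reads about 40 mm low. I'll go by force and camera for height, and lower in steps.

```bash
python3 -m inch '0 0.006 0 0; 0 0.006 0 0; 0 0.006 0 0; 0 0.006 0 0; 0 0.004 0 0; 0 0 0 0; 0 0 0 0' ; python3 -m inch '0 0.003 0 0; 0 0.003 0 0; 0 0.003 0 0; 0 0 0 0; 0 0 0 0'; python3 -m inch '0 0.003 0 0; 0 0.003 0 0; 0 0 0 0; 0 0 0 0'
python3 - <<'E'
from h import *
b=cap('scene'); print(blobs(b,(22,120,90),(34,255,255))[0]); print(robot.get_state()['ft_force'])
cv2.imwrite('pics/s5.png',cv2.resize(b['color'][140:215,250:380,::-1],None,fx=6,fy=6,interpolation=cv2.INTER_CUBIC))
E
```

```text
time_s: 3.48
eef_pos: [0.4394, 0.2528, 0.1932]
orientation: [-1.114, -1.346, 1.347]
ft_force: [-2.2, -1.2, 1.2]
opening: 0.0008
time_s: 3.9
eef_pos: [0.4394, 0.2528, 0.1841]
orientation: [-1.114, -1.346, 1.346]
ft_force: [-1.1, -0.4, 1.6]
opening: 0.0006
time_s: 4.23
eef_pos: [0.4396, 0.2528, 0.1781]
orientation: [-1.114, -1.346, 1.346]
ft_force: [-1.6, -0.3, 2.8]
opening: 0.0004
(np.int32(173), array([292.1, 204.2]), array([280, 196,  24,  17], dtype=int32))
[-1.54120794 -0.12877476  1.40334224]
```

View pics/s5.png

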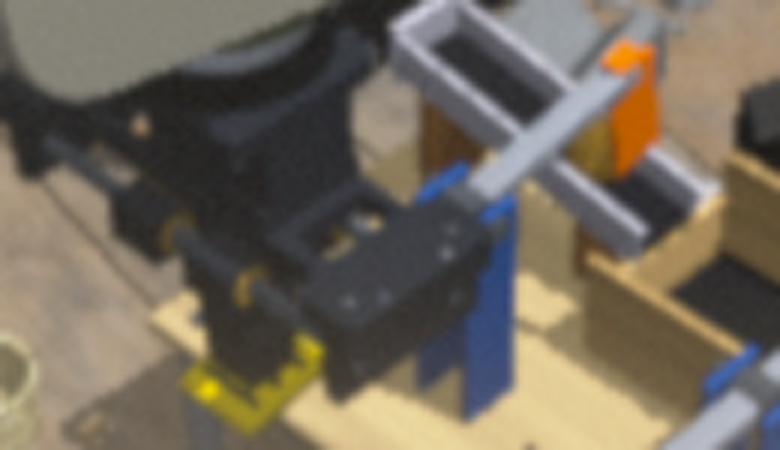

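The fingers are now on the left paddle (crop (255,385)). It has gone down a little, and the gate at crop (630,110) is rising off the brass ball. Nothing else is touched, so I'll keep pressing along the arc.

```bash
python3 -m inch '0 0.005 -0.002 0; 0 0.005 -0.002 0; 0 0.005 -0.002 0; 0 0.005 -0.002 0; 0 0 0 0; 0 0 0 0'; python3 -m inch '0 0.004 -0.001 0; 0 0.004 -0.001 0; 0 0 0 0; 0 0 0 0'
python3 - <<'E'
from h import *
b=cap('scene'); a=cap('top'); print(blobs(b,(22,120,90),(34,255,255)))
print(robot.get_state()['ft_force'])
x=cv2.resize(b['color'][140:215,250:380,::-1],None,fx=3.2,fy=3.2,interpolation=cv2.INTER_CUBIC)
y=cv2.resize(a['color'][110:185,260:390,::-1],None,fx=3.2,fy=3.2,interpolation=cv2.INTER_CUBIC)
cv2.imwrite('pics/s6.png',np.vstack([x,y]))
E
```

```text
time_s: 4.78
eef_pos: [0.447, 0.2542, 0.1577]
orientation: [-1.113, -1.345, 1.347]
ft_force: [-5.9, -0.7, 3.0]
opening: 0.0004
time_s: 5.12
eef_pos: [0.4485, 0.2546, 0.1538]
orientation: [-1.115, -1.348, 1.346]
ft_force: [-18.7, -5.3, 35.2]
opening: 0.0006
[(np.int32(190), array([293.9, 211.3]), array([284, 204,  23,  16], dtype=int32)), (np.int32(371), array([340.9, 231.5]), array([327, 220,  29,  24], dtype=int32))]
[-19.46585425  -6.415824    34.01053914]
```

View pics/s6.png

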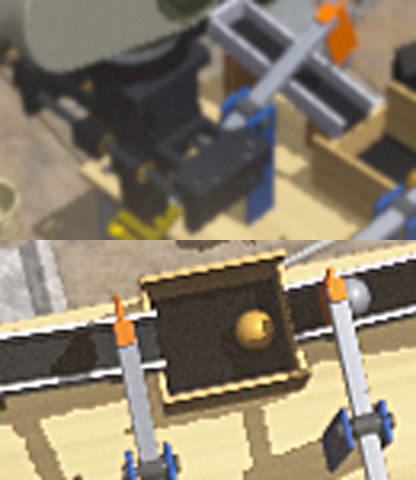

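The gate is up, the paddle is on its stop (about 35 N), and the brass ball is in the tray at crop (255,328). The steel ball is still behind its gate. I'll ease off slightly, hold for half a second, then raise.

```bash
python3 -m inch '0 -0.003 0 0; 0 0 0 0; 0 0 0 0; 0 0 0 0; 0 0 0 0; 0 0 0 0; 0 0 0 0'; python3 -c "
from h import *
a=cap('top'); print(blobs(a,(14,120,120),(24,255,255),40))
L=np.array([.440,.2538]);R=np.array([.4685,.1072]);ex=np.array([.982,.1896])
cv2.imwrite('pics/t7.png',cv2.resize(a['color'][100:200,240:420,::-1],None,fx=4,fy=4))"
python3 -m inch '0 -0.004 0.001 0; 0 -0.005 0.002 0; 0 -0.005 0.002 0; 0 -0.005 0.002 0; 0 -0.005 0.001 0; 0 -0.006 0.001 0; 0 -0.006 0 0; 0 -0.008 0 0; 0 -0.012 0 0; 0 -0.02 0 0; 0 -0.02 0 0; 0 -0.02 0 0; 0 0 0 0; 0 0 0 0; 0 0 0 0; 0 0 0 0; 0 0 0 0; 0 0 0 0'
python3 - <<'E'
from h import *
b=cap('scene'); a=cap('top'); print(blobs(b,(22,120,90),(34,255,255)))
print(robot.get_state()['ft_force'])
x=cv2.resize(b['color'][140:260,190:380,::-1],None,fx=3,fy=3,interpolation=cv2.INTER_CUBIC)
y=cv2.resize(a['color'][100:185,230:420,::-1],None,fx=3,fy=3,interpolation=cv2.INTER_CUBIC)
cv2.imwrite('pics/s8.png',cv2.resize(np.vstack([x,y]),None,fx=.95,fy=.95))
E
```

```text
time_s: 5.8
eef_pos: [0.4481, 0.2545, 0.1548]
orientation: [-1.114, -1.346, 1.347]
ft_force: [-14.3, -5.0, 20.4]
opening: 0.0002
[(np.int32(253), array([600.2,  83.7]), array([591,  63,  19,  38], dtype=int32)), (np.int32(74), array([341.5, 135.9]), array([337, 132,  10,   9], dtype=int32)), (np.int32(68), array([236.9, 162.7]), array([229, 156,  17,  16], dtype=int32)), (np.int32(42), array([183.8, 190.1]), array([168, 184,  33,  14], dtype=int32))]
time_s: 7.35
eef_pos: [0.4403, 0.2529, 0.2686]
orientation: [-1.114, -1.345, 1.347]
ft_force: [0.3, -0.4, 0.3]
opening: 0.0004
[(np.int32(299), array([291.9, 196.3]), array([279, 187,  27,  20], dtype=int32)), (np.int32(372), array([340.9, 231.5]), array([327, 220,  29,  24], dtype=int32))]
[0.82960875 0.27943659 0.22826522]
```

View pics/s8.png

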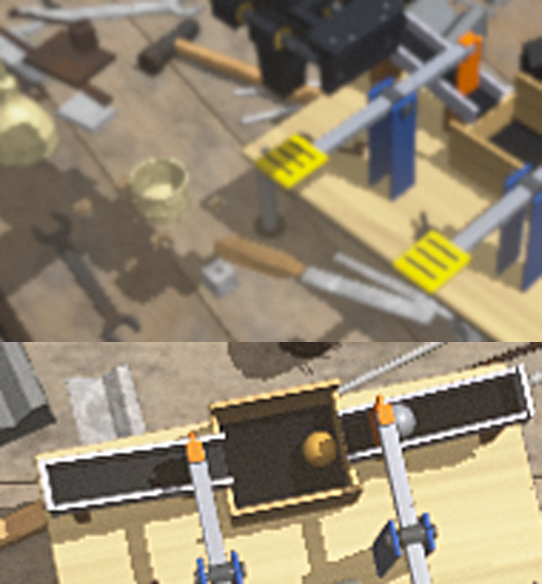

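The paddle is back at its rest pixel (291.9,196.3), both gates are shut, the brass ball is in the tray, and the steel ball is in its lane. I'll check the ball is at rest, then hand in.

```bash
python3 -m inch '0 0 0 0; 0 0 0 0; 0 0 0 0; 0 0 0 0; 0 0 0 0; 0 0 0 0'
python3 - <<'E'
from h import *
a=cap('top'); print([x[:2] for x in blobs(a,(14,120,120),(24,255,255),40)]); print(onz(a,(341.5,135.9),.128))
p=[x[1] for x in blobs(a,(14,120,120),(24,255,255),40) if 320<x[1][0]<360]
if p and np.hypot(*(p[0]-[341.5,135.9]))<1: print('at rest',workorder.close_job())
E
```

```text
time_s: 7.95
eef_pos: [0.4405, 0.253, 0.2693]
orientation: [-1.114, -1.346, 1.346]
ft_force: [-0.4, 0.3, 0.7]
opening: 0.0004
[(np.int32(287), array([601.4,  80.5])), (np.int32(40), array([298.1, 137. ])), (np.int32(78), array([341.4, 135.9])), (np.int32(65), array([238. , 162.5]))]
[0.67591362 0.19058273 0.128     ]
the job is handed in; nothing more can be done
at rest None
```

The job is done and handed in at about 8 s of the 32 s allowed; no verdict was reported.

**What I did:** The brass ball was on the left, so I shut the fingers and pressed the left paddle to its stop. I held it until the brass ball lay in the tray, then raised the fingers well clear.

**Last checks:**
- **Brass ball:** it is in the tray and at rest. It stayed within 0.1 px between 5.8 s and 8 s.
- **Paddles and gates:** both paddles are back at their starting pixels and both gates look shut.
- **Steel ball:** it is still behind its gate.
- **Loose items:** the spanner and the tin looked undisturbed in the last picture. I did not measure them. I did not check the wing nut and key again after the press, but the tool did not go near them.
- **Robot:** the force reading is about zero, so the fingers touch nothing.

**What disagreed:** the reported tool height was about 40 mm lower than the fingertips seen by the camera, while sideways it agreed. I judged contact by the camera and the force reading instead. The force reading reached about 35 N on the tool when the paddle hit its stop, and I eased it to about 20 N while holding.

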